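Set and lock a cam-lever hold-down clamp

ROBOT

A 7-joint arm with a two-finger parallel gripper is mounted at the origin on a cart in front of the work surface, level with it; the furniture and walls round the work are solid. World frame = base frame: x ahead of the robot, y to its left, z up, the work surface at z = 0. Lengths are in m, angles in rad, forces in N, time in s.
With the tool pointing down it reaches from about 0.425 to 0.95 m from the base axis. Payload 16.7 kg.
Tool frame: the origin (TCP) lies midway between the tips of the shut fingers; the grasp point (between the pads) lies 19 mm behind it; z points along the fingers, y is the line along which they close (so a half turn about z gives the same grasp; the last joint's range is limited). The gripper opens to 94 mm and grips with 3 to 60 N. Pads are 16 mm wide; open, the fingers measure 119 mm over their backs; the gripper's body (75 mm by 177 mm) begins 78 mm behind the grasp point.
Start: joints at [1.173, 0.426, 0.074, 1.606, -0.034, 1.111, -0.067], TCP at [0.166, -0.654, 0.205] pointing down, gripper open.
Joint ranges: [-2.85, 2.85], [-0.5, 2.14], [-1.23, 1.37], [0.21, 2.46], [-1.02, 4.16], [0.16, 2.05], [-2.73, 2.73]. Speed limits (rad/s): [1.89, 1.89, 2.39, 2.39, 3.01, 3.01, 3.01].

INTERFACE

Orientations are given as a unit quaternion [w, x, y, z].
In Python, from bench import bot, eyes, read_state gives the robot as it stands (bot), with the cameras (eyes) and the readings as plain functions.
- The arm moves only by the shell command python3 jog.py [FORCE], which reads ROWS from standard input. ROWS is a JSON list that holds a single list of rows (three levels of brackets), with 1 to 12 rows, each of 5 numbers: dx, dy, dz in m, then a turn about the tool's z in rad, then the finger opening in m; each row is the pose to reach, as a shift and turn from the pose commanded when the command began, along the tool's axes at that moment; what a row does not reach only later rows make up. A row lasts 1/10 s, in which the tool goes at most 0.05 m and 0.15 rad, less where a joint would pass 70% of its speed; a pose out of reach is approached as far as the arm can. The fingers move at their own pace and stop on an object; FORCE is the grip in N (left out, the last holds). Time passes only in rows, so rows that do not move let the fingers close. It prints the time, the measured TCP pose, the force, the opening and the grip force at its end. Input that does not fit is refused with a message, and nothing moves.
- read_state(): the state, without advancing time (a new reading comes with each control period).
- eyes.grab_frame(name): name is "scene" or "top"; returns a dict with "img" (480x640x3 uint8, blue, green, red), "fx", "fy", "cx", "cy" (pixels), "distortion" ([k1, k2, p1, p2, k3] as OpenCV has them; the pictures are not rectified), "camera_from_world" (4x4, takes a point from world to camera coordinates). Camera axes: x right, y down, z forward; pixel columns grow to the right and rows downward; lengths in m; the calibration is good to about 2 mm. A picture is of the moment at which its call begins. There is no depth.
- bot.job_done(): hands the job in; it is judged then, once.
The state is a dict: "t": time; "joint_pos": joint angles; "qd": joint speeds; "joint_torque": joint torques, N m; "tcp_pos": TCP position; "eef_rot": TCP orientation; "contact_force": force on the tool from outside, world axes, zero at the start; "wrist_torque": the same for the moment, N m; "finger_gap": finger opening in m; "finger_force": force on a finger pad.
Only numpy, scipy, OpenCV 4.12 (cv2) and the standard library are available. Lean on these libraries where they do the work, as an engineer would, in place of code of your own. Each camera call takes 0.05 s, during which the arm holds its last target. There are 200 camera calls.

TASK

Clamp the black staking block that lies in the nest of the clamp stand: with the cam lever still up, turn the knurled brass nut clockwise until the spring foot just comes to rest on the block, then flip the cam lever all the way down to lock it. Keep the block in its nest and leave the other things on the bench where they are.

Things in the scene. Friction and masses are not known exactly. Their poses are not given: they have to be found in the camera images.
- clamp_stand: Fixed stand. Origin: on the table (z 0) under the axis of foot and nut. Axes: x toward the post (at x 72 mm), y along the nest, z up. Aluminium plate, top at z 12, x -30 to 100, y -32 to 68 mm; low steel rails on it (tops z 18) frame the nest, 28 by 66 mm about x 0, y 18. Grey arm over it: x -14 to 89, y -12 to 12 (17 at the post), z 70 to 88 mm; 6 mm lower when clamped.
- staking_block: Loose black staking block, 24 (x) by 62 (y) by 16 mm high. It lies in the nest with up to 2 mm of play, its top at z 28 mm, one end of it under the foot. Origin: centre of its underside, at about x 0, y 18, z 12 mm in the stand's frame. It is already in its right place.
- nut_grip (a point): Point on the vertical axis of the knurled brass nut (34 mm diameter, 29 mm high, a dark index line on top), 24 mm above the nut's underside and 5 mm below its top, 112.5 mm above the table; the arm's top is 24.5 mm below it. A steel spindle (15 mm diameter) stands up to 12 mm out of the nut.
- set_nut (a joint): Turn of the nut in rad, 0 to 4.5, growing clockwise seen from above. Each rad lowers the spindle and foot 4 mm (steep thread); the nut does not rise or fall itself and stays where it is left (friction 0.12 N m).
- foot (a point): Centre of the underside of the round black spring foot (18 mm diameter) under the arm. With the lever at 0 it is at z = 42 mm minus 4 mm per rad of the nut, until it meets the block's top at z = 28 mm.
- plunger (a joint): How far the foot is pushed up into the spindle against its spring (1.5 N per mm), in m: 0 free, 0.010 fully in.
- cam_lever (a joint): Lever angle, rad: 0 up (leaning 0.45 rad from vertical toward the stand's -y), 1.2 fully down (just below horizontal, pointing to -y). It lowers the arm with nut and foot 5 mm per rad, 6 mm in all, and stays where it is left (friction 0.12 N m).
- lever_hinge (a point): Centre of the lever's hinge on top of the post, at x 72, y 0, z 100 mm in the stand's frame; the hinge axis is the stand's x. The dark hub about it is 23 mm in diameter and 38 mm long.
- lever_pad (a point): Point in the middle of the face of the black grip at the lever's end on which to push (the upper face; it looks to +y and up when the lever is up), 68 mm from the hinge along the lever and 5 mm off its centre line; the grip is 20 mm wide, 10 mm thick and ends 81 mm from the hinge.
- pocket_watch: Loose brass pocket watch lying on the bench, 65x90x19 mm; to be left alone. Origin under its case.
- glass_jar: Loose small glass jar with a grey screw lid, 41 mm diameter, 48 mm high; to be left alone. Origin: centre of underside.
- parts_tin: Loose grey-green round parts tin, 34 mm diameter, 26 mm high; to be left alone. Origin: centre of underside.
- latch_box: Fixed large wooden box behind the stand, an obstacle: x 0.61 to 0.86, y -0.195 to 0.01 m of the world, top at z 0.182 m. Left of it stands a fixed wooden case with papers and boxes on it, from x 0.466 and y 0.167 m outward, tops at z 0.17 to 0.25 m.
- staking_press: Fixed small black press to the right of the stand, an obstacle: x 0.45 to 0.52, y -0.25 to -0.13 m of the world, top of its ball handle at z 0.194 m. Farther right hangs the fixed bench lamp, whose grey hood fills x 0.35 to 0.69, y -0.65 to -0.36, z 0.15 to 0.31 m, its rod rising behind.

How it is judged:
By the outcome, as a careful person would: the job done as asked, in the order asked, and still so for the second after the job is handed in, with the robot touching nothing.
It also fails if it takes over 56 s, if anything falls off the work surface, if the arm or the gripper's body presses on something with over 40 N, if the wrist force passes 120 N, or if a joint passes its speed limit or range.

## Working session

There is one attempt and no reset: what is moved stays moved. The work goes in short steps, Python scripts to look and compute and a shell command to move; the robot and the scene stay as the last step left them, time stands still between calls to the robot, and variables do not carry over. Pictures are saved under pics/ and viewed, at most 10 in all, crops included, and the job is handed in when it is done.

```bash
ls; mkdir -p pics
python3 - <<'E'
from bench import bot, eyes, read_state
import cv2,numpy as np
for n in("scene","top"):
    f=eyes.grab_frame(n); cv2.imwrite(f"pics/{n}0.png",f["img"])
    print(n,f["fx"],f["fy"],f["cx"],f["cy"],f["distortion"]); print(np.round(f["camera_from_world"],4).tolist())
s=read_state(); print(s)
E
```

```text
bench.py
jog.py
pics
scene 543.8713348565533 543.8713348565533 312.1411787173651 238.70177172340576 [-0.08436082  0.          0.          0.          0.        ]
[[0.6589, -0.7522, -0.0097, -0.3529], [-0.3435, -0.2893, -0.8935, 0.3094], [0.6692, 0.592, -0.449, 0.5419], [0.0, 0.0, 0.0, 1.0]]
top 495.59386868134783 495.59386868134783 314.3220696137215 241.8290007634836 [0.02327906 0.         0.         0.         0.        ]
[[0.0285, -0.9996, 0.0075, 0.0047], [-0.9865, -0.0293, -0.1609, 0.617], [0.161, -0.0028, -0.9869, 1.0373], [0.0, 0.0, 0.0, 1.0]]
{'t': 0.1, 'joint_pos': array([ 1.17349282,  0.42664718,  0.07385816,  1.60649418, -0.03412959,
        1.11079781, -0.06710186]), 'qd': array([-1.50640007e-03, -1.84549649e-03,  1.01626615e-05, -1.47000371e-03,
       -8.03341977e-04,  1.22013539e-03,  1.48949483e-03]), 'joint_torque': array([ 5.68207164e-03, -9.37473965e+01,  3.67572784e+00, -4.55046773e+01,
       -4.86225961e-02,  1.67811464e-02,  3.26017391e-05]), 'tcp_pos': array([ 0.16545236, -0.65402848,  0.20488219]), 'eef_rot': array([-5.35916222e-04,  9.92336926e-01,  1.23560227e-01, -9.17705633e-05]), 'contact_force': array([-0.00188971,  0.64484786,  0.09265897]), 'wrist_torque': array([ 0.04785923, -0.00845888, -0.04040779]), 'finger_force': 0.0, 'finger_gap': 0.09413100905398264}
```

View pics/scene0.png

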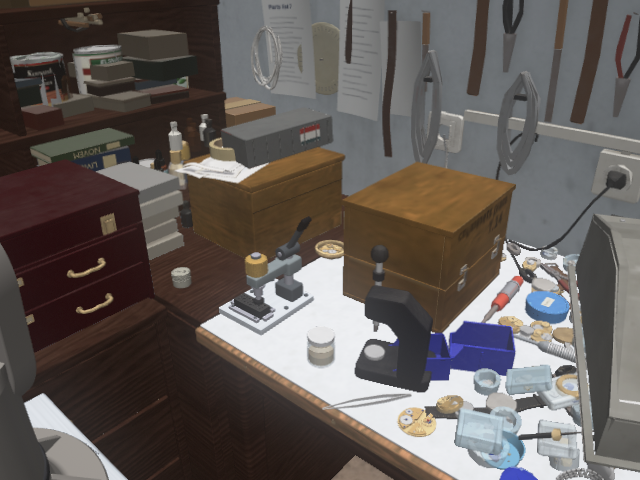

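View pics/top0.png

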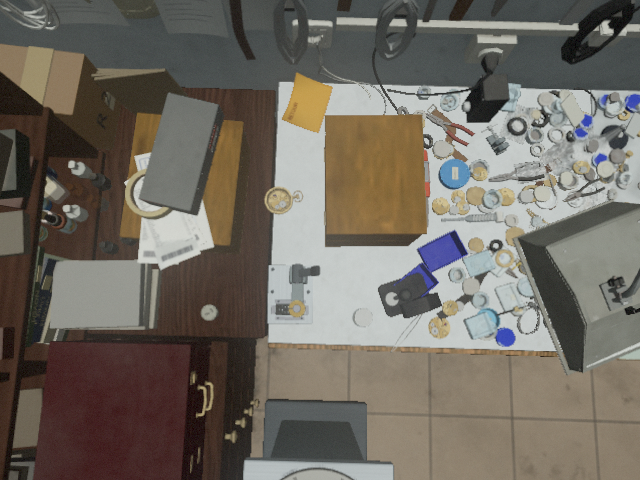

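The scene view shows the nut at about (256,262) and the lever grip at about (303,226). The top view shows the nut at about (297,310), the plate spanning columns 268–313, and the lever at about (312,270). I'll enlarge both.

Run:
```python
import cv2,numpy as np
a=cv2.imread("pics/top0.png")[255:335,255:330]; b=cv2.imread("pics/scene0.png")[205:335,190:325]
a=cv2.resize(a,(400,427),interpolation=cv2.INTER_CUBIC); b=cv2.resize(b,(400,385),interpolation=cv2.INTER_CUBIC)
b=cv2.copyMakeBorder(b,0,42,0,0,cv2.BORDER_CONSTANT); cv2.imwrite("pics/c1.png",np.hstack([a,b]))
for n,(x0,y0,x1,y1) in dict(top=(280,295,312,325),scene=(235,245,275,285)).items():
    im=cv2.imread(f"pics/{n}0.png"); h=cv2.cvtColor(im,cv2.COLOR_BGR2HSV)
    m=cv2.inRange(h,(12,90,60),(30,255,255)); k=np.zeros_like(m);k[y0:y1,x0:x1]=m[y0:y1,x0:x1]
    ys,xs=np.nonzero(k); print(n,len(xs),xs.min(),xs.max(),ys.min(),ys.max(),xs.mean(),ys.mean())
```

```text
top 133 289 304 301 316 296.6015037593985 308.5338345864662
scene 832 235 274 245 276 255.06129807692307 257.9723557692308
```

View pics/c1.png

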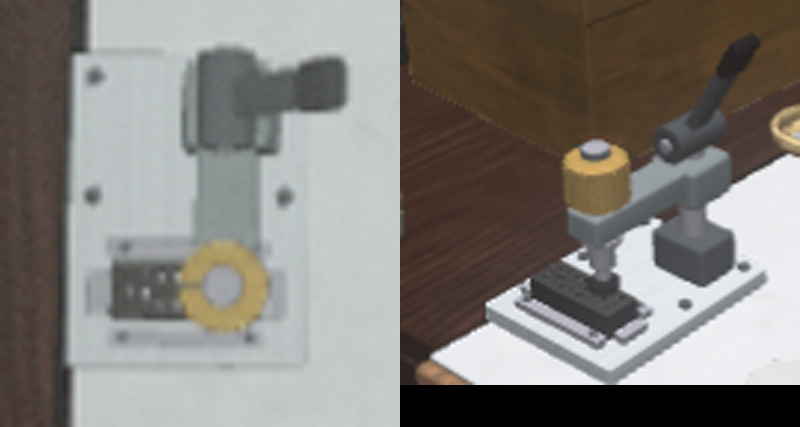

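The crop shows the nut top centred at top px (297,308.6), with the index line pointing left. The plate corners are at crop (70,53), (68,365) and (305,365). The lever points right, and the foot hangs above the block's right end.

```bash
cat > h.py <<'E'
from bench import bot, eyes, read_state
import cv2,numpy as np
def ray(f,p):
    K=np.array([[f["fx"],0,f["cx"]],[0,f["fy"],f["cy"]],[0,0,1]])
    u=cv2.undistortPoints(np.array([[p]],float),K,np.array(f["distortion"],float))[0,0]
    M=np.array(f["camera_from_world"]);R=M[:3,:3]
    return -R.T@M[:3,3],R.T@np.array([u[0],u[1],1])
def onz(f,p,z):
    c,d=ray(f,p);return c+d*(z-c[2])/d[2]
def proj(f,P):
    K=np.array([[f["fx"],0,f["cx"]],[0,f["fy"],f["cy"]],[0,0,1]]);M=np.array(f["camera_from_world"])
    return cv2.projectPoints(np.array([P],float),cv2.Rodrigues(M[:3,:3])[0],M[:3,3],K,np.array(f["distortion"],float))[0][0,0]
E
python3 - <<'E'
from h import *
t=eyes.grab_frame("top");s=eyes.grab_frame("scene")
T=lambda x,y:(255+x/5.333-.4,255+y/5.333-.4)
S=lambda x,y:(190+(x-400)/2.963-.3,205+y/2.963-.3)
np.set_printoptions(precision=4,suppress=True)
print("nut top",onz(t,T(224,286),.1175),onz(s,S(597,159),.1175))
print("spindle",onz(t,T(222,286),.1295),onz(s,S(597,148),.1295))
for n,c in dict(tl=(72,53),bl=(68,365),br=(305,365)).items(): print(n,onz(t,T(*c),.012))
print("hub t",onz(t,T(225,97),.1115)); print("grip end t",onz(t,T(345,83),.165))
print("scene plate: right",onz(s,S(765,268),.012),"front",onz(s,S(611,372),.012),"left",onz(s,S(488,308),.012))
for n,d in dict(jar=(onz(t,(362,317),.048)),tin=onz(t,(209,312),.026)).items() if 0 else []: pass
print("jar",onz(t,(362,317),.048),"tin",onz(t,(209,312),.026),"watch",onz(t,(280,200),.01))
E
```

```text
nut top [0.4693 0.0546 0.1175] [0.4652 0.0504 0.1175]
spindle [0.4689 0.055  0.1295] [0.4585 0.0424 0.1295]
tl [0.5679 0.1251 0.012 ]
bl [0.438  0.1211 0.012 ]
br [0.4407 0.0229 0.012 ]
hub t [0.5413 0.0568 0.1115]
grip end t [0.5424 0.0117 0.165 ]
scene plate: right [0.5667 0.0253 0.012 ] front [0.4384 0.0204 0.012 ] left [0.4351 0.1158 0.012 ]
jar [ 0.4566 -0.0842  0.048 ] tin [0.4583 0.2482 0.026 ] watch [0.7184 0.1044 0.01  ]
```

Run:
```python
from h import *
s=eyes.grab_frame("scene"); np.set_printoptions(precision=1,suppress=True)
x0,y0,x1,y1=232,240,292,320;k=7.5
im=cv2.resize(s["img"][y0:y1,x0:x1],None,fx=k,fy=k,interpolation=cv2.INTER_CUBIC)
for z in (.1295,.1175,.0885,.070,.042,.028,.012):
    p=proj(s,(.4685,.054,z)); q=(np.array(p)-(x0,y0)+.5)*k
    print(z,p,q); cv2.circle(im,tuple(int(v) for v in q),2,(0,0,255),-1)
for c in [(-12,-13),(12,-13),(-12,49),(12,49)]:
    a=.032;P=(.4685+(c[0]*np.cos(a)-c[1]*np.sin(a))/1e3,.054+(c[0]*np.sin(a)+c[1]*np.cos(a))/1e3,.028)
    q=(np.array(proj(s,P))-(x0,y0)+.5)*k; cv2.circle(im,tuple(int(v) for v in q),2,(0,255,0),-1)
cv2.imwrite("pics/c2.png",im)
```

```text
0.1295 [255.7 249.9] [181.6  78.3]
0.1175 [256.2 256.8] [184.9 130.1]
0.0885 [257.2 273.2] [192.8 252.5]
0.07 [257.9 283.3] [197.8 328.6]
0.042 [258.8 298.3] [205.1 440.9]
0.028 [259.3 305.6] [208.7 495.7]
0.012 [259.9 313.8] [212.8 557.4]
```

View pics/c2.png

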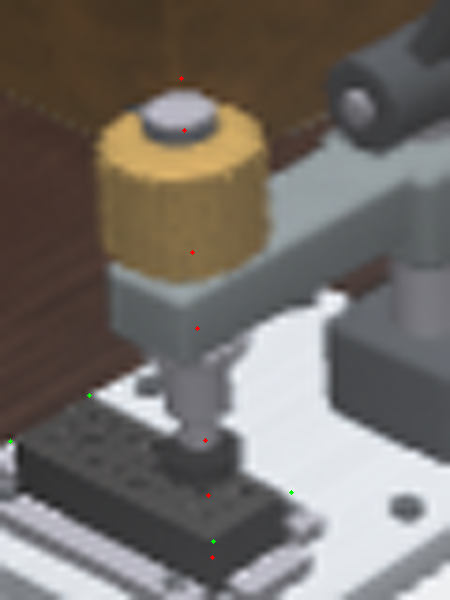

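The nut-top centre is near crop (183,140) and the spindle top near (181,107), so the spindle stands only about 7.6 mm proud. The foot underside is near row 467, so z is about 38 mm. The nut is therefore already near 1 rad, and about 2.5 rad remain. Now I'll approach.

```bash
echo '[[[0,0,-0.14,0,0.06],[0,0,-0.14,-0.15,0.06],[0,0,-0.14,-0.3,0.06],[0.2463,-0.3029,-0.14,-1.5,0.06],[0.2463,-0.3029,-0.14,-1.5,0.06],[0.2463,-0.3029,-0.14,-1.5,0.06],[0.2463,-0.3029,-0.14,-1.5,0.06],[0.2463,-0.3029,-0.14,-1.5,0.06],[0.2463,-0.3029,-0.14,-1.5,0.06],[0.2463,-0.3029,-0.14,-1.5,0.06],[0.2463,-0.3029,-0.14,-1.5,0.06],[0.2463,-0.3029,-0.14,-1.5,0.06]]]' | python3 jog.py 20
cat > st.py <<'E'
import sys
from h import *
from scipy.spatial.transform import Rotation as Ro
np.set_printoptions(precision=4,suppress=True)
s=read_state();q=s["eef_rot"];R=Ro.from_quat([q[1],q[2],q[3],q[0]])
print("t",s["t"],"q",s["joint_pos"],"tcp",s["tcp_pos"],"yaw",np.arctan2(R.as_matrix()[1,0],R.as_matrix()[0,0]),"zax",R.as_matrix()[:,2],"F",s["contact_force"],"M",s["wrist_torque"],s["finger_gap"],s["finger_force"])
if len(sys.argv)>3: print("delta tool",R.inv().apply(np.array([float(v) for v in sys.argv[1:4]])-s["tcp_pos"]))
E
python3 st.py .4685 .0535 .34
```

```text
t: 1.45
tcp_pos: [0.3323, -0.2959, 0.3461]
eef_rot: [0.001, 0.637, 0.771, 0.0]
contact_force: [-0.0, -0.2, 0.1]
finger_gap: 0.0598
finger_force: 0.0
t 1.45 q [ 0.9313 -0.0511 -0.3296  1.8791 -0.0171  1.3097  0.7956] tcp [ 0.3323 -0.2959  0.3461] yaw 1.7598672710954113 zax [ 0.001  -0.0007 -1.    ] F [-0.0121 -0.1531  0.0852] M [-0.0509 -0.0936 -0.0197] 0.059764210275575616 0.0
delta tool [0.3176 0.1995 0.006 ]
```

```bash
echo '[[[0.3176,0.1995,0,-1.35,0.06],[0.3176,0.1995,0,-1.35,0.06],[0.3176,0.1995,0,-1.35,0.06],[0.3176,0.1995,0,-1.35,0.06],[0.3176,0.1995,0,-1.35,0.06],[0.3176,0.1995,0,-1.35,0.06],[0.3176,0.1995,0,-1.35,0.06],[0.3176,0.1995,0,-1.35,0.06],[0.3176,0.1995,0.1,-1.35,0.06],[0.3176,0.1995,0.1,-1.35,0.06],[0.3176,0.1995,0.1,-1.35,0.06],[0.3176,0.1995,0.1,-1.35,0.06]]]' | python3 jog.py
python3 st.py .4685 .0535 .095
```

```text
t: 2.65
tcp_pos: [0.4707, 0.0473, 0.2465]
eef_rot: [-0.0, 0.023, 1.0, 0.0]
contact_force: [0.0, -0.6, 1.3]
finger_gap: 0.0597
finger_force: 0.0
t 2.65 q [ 0.4891  0.1111 -0.7656  1.9551  0.0851  1.1085  1.2142] tcp [0.4707 0.0473 0.2465] yaw 3.0965053591236145 zax [-0.001   0.0005 -1.    ] F [ 0.0453 -0.6136  1.3126] M [ 0.0856 -0.1622  0.0546] 0.05971590634912952 0.0
delta tool [0.0023 0.006  0.1515]
```

```bash
echo '[[[0,0,0.05,0,0.06],[0,0,0.05,0,0.06],[0,0,0.05,0,0.06],[0,0,0.05,0,0.06]]]' | python3 jog.py >/dev/null
python3 st.py .4685 .0535 .095
python3 - <<'E'
from h import *
t=eyes.grab_frame("top");s=eyes.grab_frame("scene")
a=cv2.resize(t["img"][250:340,250:340],(400,400),interpolation=cv2.INTER_CUBIC);b=cv2.resize(s["img"][190:330,190:330],(400,400),interpolation=cv2.INTER_CUBIC)
cv2.imwrite("pics/c3.png",np.hstack([a,b]))
E
```

```text
t 3.05 q [ 0.4668  0.1684 -0.7649  2.0148  0.1388  1.0064  1.1611] tcp [0.4719 0.0476 0.1982] yaw 3.0971634600675295 zax [ 0.0029 -0.     -1.    ] F [ 0.0948  0.3567 -0.7257] M [ 0.0453 -0.1613 -0.0632] 0.06025364516378718 0.0
delta tool [0.004  0.0057 0.1032]
```

View pics/c3.png

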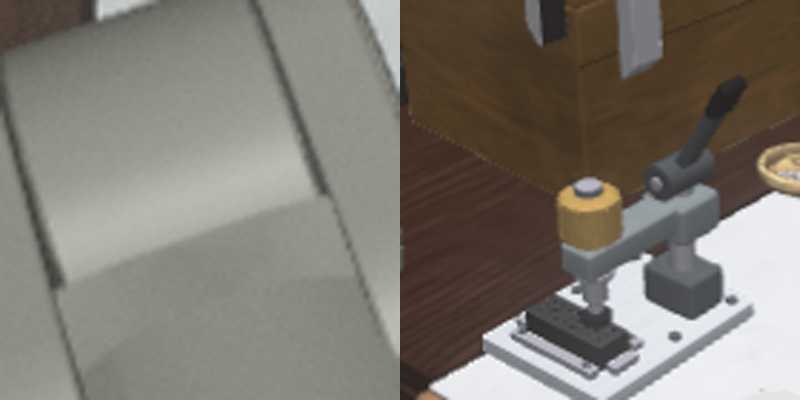

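In the scene view the two fingers straddle the space above the nut, and the path is clear. I'll correct the offset by about 4 and 6 mm, then descend.

```bash
echo '[[[0.004,0.0057,0.02,0,0.06],[0.004,0.0057,0.05,0,0.06],[0.004,0.0057,0.05,0,0.06],[0.004,0.0057,0.05,0,0.06]]]' | python3 jog.py >/dev/null
python3 st.py .4685 .0535 .095
```

```text
t 3.55 q [ 0.4269  0.2351 -0.7566  2.0762  0.2047  0.9032  1.0835] tcp [0.4671 0.0535 0.1466] yaw 3.097910410434415 zax [-0.      0.0003 -1.    ] F [ 0.6123  1.2624 -0.1381] M [-0.0169 -0.1399  0.0172] 0.059648888742862345 0.0
delta tool [-0.0014  0.      0.0516]
```

```bash
echo '[[[-0.0014,0,0.025,0,0.06],[-0.0014,0,0.051,0,0.06],[-0.0014,0,0.051,0,0.06],[-0.0014,0,0.051,0,0.06],[-0.0014,0,0.051,0,0.06]]]' | python3 jog.py >/dev/null
python3 st.py .4685 .0535 .095
echo '[[[0,0,0,0,0.03],[0,0,0,0,0.03],[0,0,0,0,0.03],[0,0,0,0,0.03],[0,0,0,0,0.03],[0,0,0,0,0.03]]]' | python3 jog.py 12 
python3 st.py .4685 .0535 .095
```

```text
t 4.05 q [ 0.3827  0.3152 -0.7259  2.1187  0.291   0.803   1.0039] tcp [0.4693 0.0534 0.0963] yaw 3.0975224205826244 zax [ 0.0022 -0.     -1.    ] F [-0.0691  0.9401 -0.3746] M [ 0.0093 -0.1175  0.0271] 0.060076301770348346 0.0
delta tool [0.0008 0.0001 0.0013]
t: 4.65
tcp_pos: [0.4685, 0.055, 0.0949]
eef_rot: [0.0, 0.021, 1.0, 0.001]
contact_force: [-1.4, 9.2, 2.9]
finger_gap: 0.0335
finger_force: 12.0
t 4.65 q [ 0.3812  0.3175 -0.7267  2.1202  0.2911  0.8005  1.0027] tcp [0.4685 0.055  0.0949] yaw 3.0989884421835217 zax [ 0.0009  0.0019 -1.    ] F [-1.3821  9.185   2.9147] M [ 2.1306  0.0699 -0.0118] 0.033451489920214926 11.998855993151665
delta tool [-0.0001 -0.0015 -0.0001]
```

The grip on the nut reads 33.5 mm, so it has the nut. The side force of +9 N puts the axis about 2 mm further in y. I'll centre, then turn clockwise (+) in stages while saving frames.

```bash
cat > snap.py <<'E'
import sys
from h import *
f=eyes.grab_frame("scene"); cv2.imwrite(f"pics/s_{sys.argv[1]}.png",f["img"])
E
echo '[[[0,0.002,0,0,0.03],[0,0.002,0,0,0.03]]]' | python3 jog.py 25 >/dev/null; python3 snap.py a
python3 st.py .4685 .0555 .095
echo '[[[0,0,0,0.12,0.03],[0,0,0,0.24,0.03],[0,0,0,0.36,0.03],[0,0,0,0.48,0.03],[0,0,0,0.6,0.03],[0,0,0,0.7,0.03],[0,0,0,0.8,0.03],[0,0,0,0.8,0.03],[0,0,0,0.8,0.03]]]' | python3 jog.py >/dev/null; python3 snap.py b; python3 st.py .4685 .0555 .095
```

```text
t 4.9 q [ 0.3781  0.3178 -0.7256  2.1196  0.2934  0.8022  0.998 ] tcp [0.4685 0.0551 0.0949] yaw 3.0978277549074327 zax [ 0.0005 -0.0004 -1.    ] F [-1.9232 -1.5944  6.2933] M [-0.3436  0.1503  0.1202] 0.03320814589206086 25.000784397125244
delta tool [ 0.      0.0004 -0.0001]
t 5.85 q [ 0.2436  0.2878 -0.5675  2.1264  0.2182  0.7817  0.2695] tcp [0.4687 0.0556 0.0949] yaw 2.301396455109149 zax [ 0.0008  0.0003 -1.    ] F [0.5886 1.4391 6.2874] M [ 0.3058 -0.143  -0.111 ] 0.033544668289605374 25.000317692756653
delta tool [ 0.0001 -0.0002 -0.0001]
```

```bash
echo '[[[0,0,0,0.12,0.03],[0,0,0,0.24,0.03],[0,0,0,0.36,0.03],[0,0,0,0.48,0.03],[0,0,0,0.6,0.03],[0,0,0,0.7,0.03],[0,0,0,0.8,0.03],[0,0,0,0.8,0.03],[0,0,0,0.8,0.03]]]' | python3 jog.py >/dev/null; python3 snap.py c; python3 st.py .4685 .0555 .095
python3 - <<'E'
import cv2,numpy as np
p=[cv2.resize(cv2.imread(f"pics/s_{n}.png")[276:318,242:278],None,fx=7,fy=7,interpolation=cv2.INTER_CUBIC) for n in "abc"]
cv2.imwrite("pics/c4.png",np.hstack(p))
g=[cv2.cvtColor(cv2.imread(f"pics/s_{n}.png"),cv2.COLOR_BGR2GRAY).astype(int) for n in "abc"]
for i in g: print(np.round(i[284:312,255:261].mean(1)).astype(int).tolist())
E
```

```text
t 6.8 q [ 0.1151  0.2677 -0.4195  2.133   0.1555  0.7674 -0.4704] tcp [0.4692 0.0558 0.0949] yaw 1.5035683362969252 zax [ 0.0017  0.0007 -1.    ] F [4.1509 3.7355 4.8321] M [ 0.7121 -1.028  -0.0814] 0.033231352835826934 24.999091923236847
delta tool [-0.0003 -0.0006 -0.0001]
[96, 95, 95, 110, 107, 108, 112, 113, 113, 113, 113, 114, 127, 118, 110, 95, 68, 65, 60, 57, 64, 76, 81, 84, 82, 82, 78, 69]
[96, 95, 95, 110, 107, 108, 112, 113, 113, 113, 113, 113, 113, 124, 113, 105, 104, 82, 66, 65, 59, 58, 71, 84, 82, 82, 77, 69]
[96, 95, 95, 110, 106, 108, 112, 113, 113, 113, 113, 113, 113, 114, 113, 112, 109, 106, 103, 75, 66, 65, 58, 62, 79, 82, 78, 69]
```

View pics/c4.png

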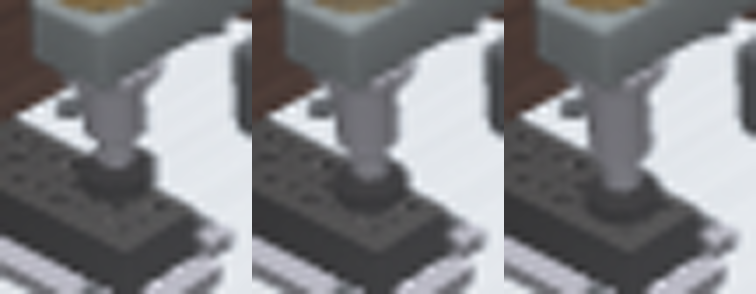

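The panels show the foot stepping down about 1.5 px per 0.8 rad toward the block top. A gap of roughly 0.8 rad remains. I'll take smaller steps and watch for the foot's lower edge to stop.

```bash
cat > edge.py <<'E'
import sys
from h import *
ims=[eyes.grab_frame("scene")["img"] for _ in range(4)]
m=np.mean(ims,0); cv2.imwrite(f"pics/s_{sys.argv[1]}.png",m.astype(np.uint8))
g=m.mean(2)[284:312,255:261].mean(1)
def cross(i,l):  # first row>=i where profile crosses l
    for r in range(i,len(g)-1):
        if (g[r]-l)*(g[r+1]-l)<=0: return r+(l-g[r])/(g[r+1]-g[r])
k=int(np.argmin(g[14:25]))+14
t=next(r for r in range(k,5,-1) if g[r-1]>85>=g[r]); t=t-1+(g[t-1]-85)/(g[t-1]-g[t])
print("foot top",round(t,2),"foot bottom",cross(k,70),np.round(g[14:]))
E
echo '[[[0,0,0,0.12,0.03],[0,0,0,0.24,0.03],[0,0,0,0.34,0.03],[0,0,0,0.4,0.03],[0,0,0,0.4,0.03],[0,0,0,0.4,0.03]]]' | python3 jog.py |tail -3; python3 edge.py d
echo '[[[0,0,0,0.1,0.03],[0,0,0,0.2,0.03],[0,0,0,0.2,0.03],[0,0,0,0.2,0.03]]]' | python3 jog.py |tail -3; python3 edge.py e
echo '[[[0,0,0,0.1,0.03],[0,0,0,0.1,0.03],[0,0,0,0.1,0.03]]]' | python3 jog.py |tail -3; python3 edge.py f
python3 st.py .4685 .0555 .095
```

```text
contact_force: [5.9, 2.1, 3.6]
finger_gap: 0.0336
finger_force: 25.0
foot top 19.13 foot bottom 23.872852233676976 [115. 115. 108. 107. 104.  88.  67.  66.  60.  59.  72.  82.  78.  69.]
contact_force: [8.0, 1.3, 1.2]
finger_gap: 0.0333
finger_force: 25.0
foot top 19.12 foot bottom 23.87542857142857 [115. 115. 114. 105. 104.  87.  67.  66.  60.  59.  72.  82.  78.  69.]
contact_force: [6.1, 2.1, 1.2]
finger_gap: 0.0335
finger_force: 25.0
foot top 19.12 foot bottom 23.865536723163842 [115. 115. 114. 104. 104.  88.  67.  66.  60.  59.  72.  82.  78.  69.]
t 8.7 q [ 0.0066  0.2555 -0.2953  2.1389  0.1071  0.7582 -1.1248] tcp [0.4696 0.0556 0.095 ] yaw 0.8034139993603143 zax [ 0.0024  0.0008 -1.    ] F [7.475  2.5751 2.1147] M [ 0.5197 -1.5931 -0.1085] 0.03338583204812215 24.998060166835785
delta tool [-0.0008 -0.0007 -0.    ]
```

Run:
```python
import cv2,numpy as np
for n in "abcdef":
    g=cv2.imread(f"pics/s_{n}.png").mean(2)[284:312,255:261].mean(1)
    k=14+int(np.argmin(g[14:25])); r=next(r for r in range(k,27) if g[r]<=70<g[r+1]); b=r+(70-g[r])/(g[r+1]-g[r])
    t=next(r for r in range(k,5,-1) if g[r-1]>85>=g[r]); t=t-1+(g[t-1]-85)/(g[t-1]-g[t]); print(n,round(t,2),round(b,2))
```

```text
a 15.39 20.49
b 16.92 21.88
c 18.67 23.45
d 19.1 23.9
e 19.1 23.9
f 19.1 23.89
```

The foot stopped about 0.2 rad after frame c, so I've overshot by about 0.5 rad, or 2 mm of spring. I'll back off and refine the contact point.

```bash
echo '[[[0,0,0,-0.12,0.03],[0,0,0,-0.24,0.03],[0,0,0,-0.36,0.03],[0,0,0,-0.36,0.03],[0,0,0,-0.36,0.03]]]' | python3 jog.py >/dev/null; python3 edge.py g
echo '[[[0,0,0,-0.1,0.03],[0,0,0,-0.1,0.03],[0,0,0,-0.1,0.03]]]' | python3 jog.py >/dev/null; python3 edge.py h
echo '[[[0,0,0,-0.1,0.03],[0,0,0,-0.1,0.03],[0,0,0,-0.1,0.03]]]' | python3 jog.py >/dev/null; python3 edge.py i
echo '[[[0,0,0,-0.1,0.03],[0,0,0,-0.1,0.03],[0,0,0,-0.1,0.03]]]' | python3 jog.py >/dev/null; python3 edge.py j
python3 st.py .4685 .0555 .095
```

```text
foot top 19.12 foot bottom 23.886836027713624 [115. 115. 107. 107. 104.  88.  67.  66.  60.  59.  71.  82.  78.  70.]
foot top 19.12 foot bottom 23.88174512055109 [115. 115. 107. 107. 104.  87.  67.  66.  60.  59.  71.  82.  78.  69.]
foot top 18.93 foot bottom 23.722842639593907 [115. 115. 108. 107. 104.  84.  67.  66.  59.  60.  74.  82.  78.  69.]
foot top 18.77 foot bottom 23.57091882247993 [115. 114. 110. 107. 104.  79.  66.  65.  58.  61.  77.  82.  78.  69.]
t 10.9 q [ 0.1086  0.2668 -0.4118  2.1334  0.1524  0.7667 -0.5073] tcp [0.4692 0.0557 0.0949] yaw 1.4636965362753618 zax [ 0.0018  0.0008 -1.    ] F [5.1964 3.3595 3.2016] M [ 0.6882 -1.0308  0.105 ] 0.033305888073400534 24.998930990695953
delta tool [-0.0003 -0.0007 -0.0001]
```

Contact is at step h, since i and j lift off linearly. I'll go forward 0.25 rad, which should put the foot just on the block, check it, then release and rise.

```bash
echo '[[[0,0,0,0.12,0.03],[0,0,0,0.25,0.03],[0,0,0,0.25,0.03],[0,0,0,0.25,0.03]]]' | python3 jog.py >/dev/null; python3 edge.py k
echo '[[[0,0,0,0,0.056],[0,0,0,0,0.056],[0,0,0,0,0.056],[0,0,0,0,0.056],[0,0,-0.03,0,0.056],[0,0,-0.08,0,0.056],[0,0,-0.13,0,0.056],[0,0,-0.16,0,0.056],[0,0,-0.16,0,0.02],[0,0,-0.16,0,0],[0,0,-0.16,0,0]]]' | python3 jog.py >/dev/null; python3 edge.py l
python3 st.py
python3 - <<'E'
from h import *
a=.032;O=np.array([.469,.0557])
for th in (0,.3,.6,.9,1.2):
    # lever dir angle from vertical toward -y
    L=.45+th; y=-.068*np.sin(L)+.005*np.cos(L); z=.1+.068*np.cos(L)+.005*np.sin(L)
    print(th,"pad stand y,z",round(y,4),round(z,4),"world",O+np.array([.072*np.cos(a)-y*np.sin(a),.072*np.sin(a)+y*np.cos(a)]))
s=cv2.imread("pics/s_l.png");cv2.imwrite("pics/c5.png",cv2.resize(s[180:330,190:340],(600,600),interpolation=cv2.INTER_CUBIC))
E
```

```text
foot top 19.13 foot bottom 23.878579610538374 [115. 115. 106. 106. 104.  88.  67.  66.  60.  59.  71.  82.  78.  69.]
foot top 19.11 foot bottom 23.894736842105264 [115. 115. 106. 106. 104.  87.  67.  65.  59.  59.  71.  82.  78.  69.]
t 12.8 q [ 0.1123  0.0657 -0.3803  1.9661  0.0267  1.1162 -0.6418] tcp [0.4679 0.0552 0.2536] yaw 1.207986531227 zax [-0.0016 -0.     -1.    ] F [ 0.5478 -0.8356 -0.4968] M [-0.0126 -0.0857  0.0034] 0.019439525952490672 0.0
0 pad stand y,z -0.0251 0.1634 world [0.54176542 0.03294102]
0.3 pad stand y,z -0.0427 0.1532 world [0.54232908 0.01533247]
0.6 pad stand y,z -0.0565 0.1382 world [0.54277073 0.00153561]
0.9 pad stand y,z -0.0653 0.1198 world [ 0.54305092 -0.00721714]
1.2 pad stand y,z -0.0682 0.0996 world [ 0.5431446  -0.01014391]
```

View pics/c5.png

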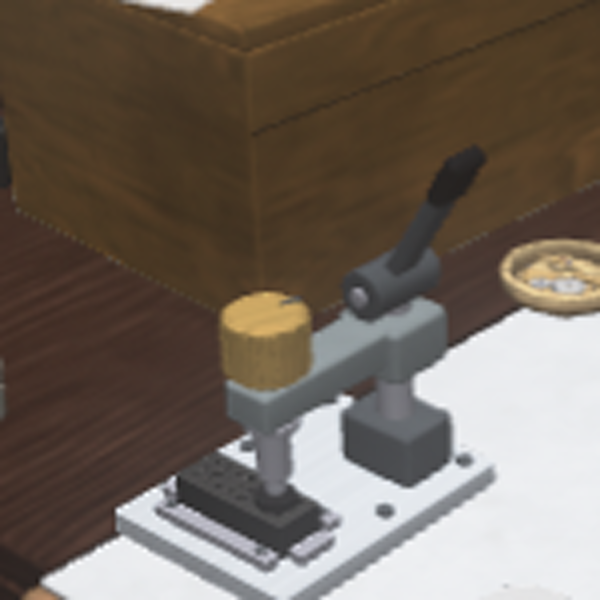

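The foot rests on the block with the lever still up, and the block sits in its nest. Next I'll move the shut fingers to the +y side of the lever, with the closing line along y.

```bash
echo '[[[0.0379,0.0637,0,1.18,0],[0.0379,0.0637,0,1.18,0],[0.0379,0.0637,0,1.18,0],[0.0379,0.0637,0,1.18,0],[0.0379,0.0637,0,1.18,0],[0.0379,0.0637,0,1.18,0],[0.0379,0.0637,0,1.18,0],[0.0379,0.0637,0,1.18,0],[0.0379,0.0637,0.03,1.18,0],[0.0379,0.0637,0.03,1.18,0],[0.0379,0.0637,0.03,1.18,0]]]' | python3 jog.py >/dev/null; python3 st.py .541 .068 .158; python3 snap.py m
python3 - <<'E'
import cv2
cv2.imwrite("pics/c6.png",cv2.resize(cv2.imread("pics/s_m.png")[160:310,220:370],(600,600),interpolation=cv2.INTER_CUBIC))
E
```

```text
t 13.9 q [-0.0177  0.212  -0.26    1.8615  0.0611  1.0775 -1.8434] tcp [0.5409 0.0681 0.2243] yaw 0.028568586695649583 zax [-0.0017 -0.0001 -1.    ] F [-0.3718  0.1217  0.9414] M [ 0.0776 -0.0418 -0.0027] 0.00041928640938756096 0.0
delta tool [0.0002 0.0001 0.0663]
```

View pics/c6.png

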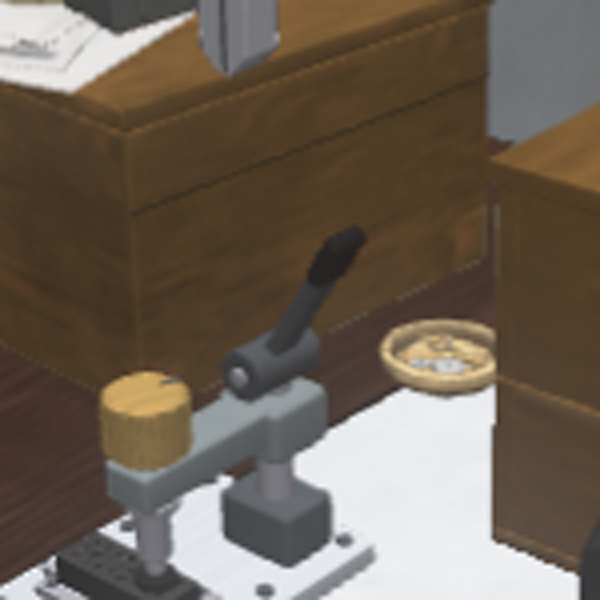

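The shut fingers hang above and on the +y side of the lever grip. I'll descend beside it, then sweep it down.

```bash
echo '[[[0,0.006,0.033,0,0],[0,0.006,0.0665,0,0],[0,0.006,0.0665,0,0],[0,0.006,0.0665,0,0]]]' | python3 jog.py >/dev/null; python3 st.py .541 .028 .150
echo '[[[0,0.008,0.002,0,0],[0,0.016,0.004,0,0],[0,0.024,0.006,0,0],[0,0.032,0.008,0,0],[0,0.037,0.012,0,0],[0,0.042,0.016,0,0],[0,0.047,0.021,0,0],[0,0.047,0.021,0,0]]]' | python3 jog.py | tail -3;  python3 st.py .541 .003 .119
```

```text
t 14.35 q [-0.0171  0.2778 -0.254   1.9317  0.0851  0.9422 -1.8546] tcp [0.5418 0.0623 0.1592] yaw 0.028009164590941396 zax [ 0.      0.0002 -1.    ] F [0.3406 0.0657 0.2285] M [ 0.0413 -0.0108  0.0059] 0.00014867187567860522 0.0
delta tool [-0.0018  0.0342  0.0092]
contact_force: [-0.3, 0.2, -0.2]
finger_gap: 0.0005
finger_force: 0.0
t 15.15 q [ 0.048   0.2997 -0.229   1.9589  0.0861  0.8932 -1.7691] tcp [0.5424 0.0143 0.1362] yaw 0.027022004942391726 zax [-0.001  -0.0002 -1.    ] F [-0.3277  0.2408 -0.2081] M [ 0.0239  0.0109 -0.0544] 0.0004644509346467566 0.0
delta tool [-0.0017  0.0113  0.0172]
```

```bash
echo '[[[0,0.005,0.007,0,0],[0,0.011,0.017,0,0],[0,0.014,0.026,0,0],[0,0.016,0.034,0,0],[0,0.016,0.038,0,0],[0,0.016,0.038,0,0]]]' | python3 jog.py | tail -3;  python3 st.py .541 -.002 .097; python3 snap.py n
python3 - <<'E'
import cv2
cv2.imwrite("pics/c7.png",cv2.resize(cv2.imread("pics/s_n.png")[180:330,220:370],(600,600),interpolation=cv2.INTER_CUBIC))
E
```

```text
contact_force: [-8.5, -1.1, 28.4]
finger_gap: 0.0006
finger_force: 14.1
t 15.75 q [ 0.0645  0.3466 -0.2174  1.9877  0.1016  0.8174 -1.7533] tcp [ 0.5433 -0.0014  0.0999] yaw 0.02733366294698508 zax [ 0.0001 -0.0007 -1.    ] F [-8.4524 -1.0678 28.4162] M [-0.4551  2.2421  0.0175] 0.0006122767683072632 14.073872055014363
delta tool [-0.0024  0.0005  0.0029]
```

View pics/c7.png

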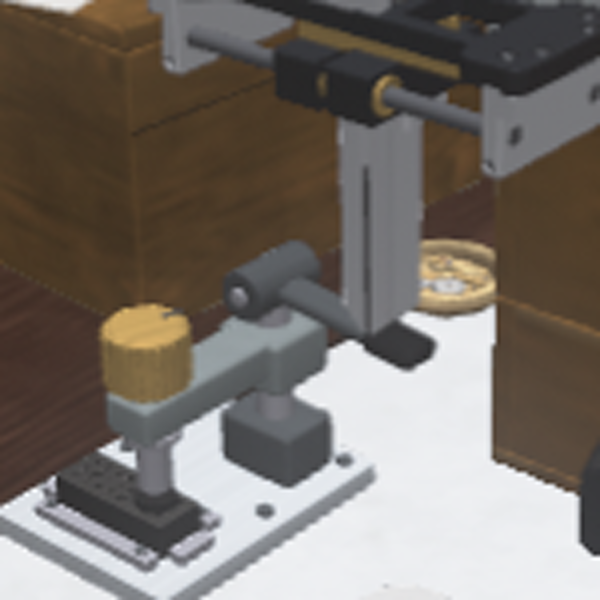

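The lever lies down against its stop: the tip is at z 0.100 with 28 N vertical. I'll retreat straight up and verify.

```bash
echo '[[[0,0,-0.02,0,0],[0,0,-0.06,0,0],[0,0,-0.1,0,0],[0,0,-0.14,0,0],[0,0,-0.17,0,0],[0,0,-0.17,0,0],[0,0,-0.17,0,0]]]' | python3 jog.py | tail -3;  python3 st.py; python3 snap.py o
python3 - <<'E'
import cv2,numpy as np
a=cv2.imread("pics/scene0.png");b=cv2.imread("pics/s_o.png")
c=b[180:400,140:370]
cv2.imwrite("pics/c8.png",cv2.resize(c,(627,600),interpolation=cv2.INTER_CUBIC))
from h import *
O=np.array([.469,.0557]);s=eyes.grab_frame("scene")
for th in (1.0,1.1,1.2):
    L=.45+th; P=(.469+.072+.081*np.sin(L)*.032,.058-.081*np.sin(L),.1+.081*np.cos(L)); p=proj(s,P); print(th,p,(p-(140,180))*2.727)
d=cv2.absdiff(a,b).max(2)
for n,(x0,y0,x1,y1) in dict(jar=(300,320,340,370),tin=(165,260,195,292),watch=(318,238,342,262)).items(): print(n,d[y0:y1,x0:x1].mean(),(d[y0:y1,x0:x1]>25).sum())
E
```

```text
contact_force: [-0.5, 0.3, -0.1]
finger_gap: 0.0005
finger_force: 0.0
t 16.5 q [ 0.0838  0.1684 -0.2268  1.8135  0.0414  1.164  -1.6996] tcp [ 0.5432 -0.0012  0.2687] yaw 0.027517770445535356 zax [ 0.0003 -0.0003 -1.    ] F [-0.5142  0.301  -0.1475] M [ 0.0506  0.0269 -0.0313] 0.0004887165765271466 0.0
1.0 [325.6921137  258.76023812] [506.38239406 214.77916935]
1.1 [325.97344367 263.41863383] [507.14958088 227.48261446]
1.2 [325.84465442 267.88949487] [506.7983726  239.67465252]
jar 0.4305 0
tin 0.7885416666666667 1
watch 5.420138888888889 13
```

View pics/c8.png

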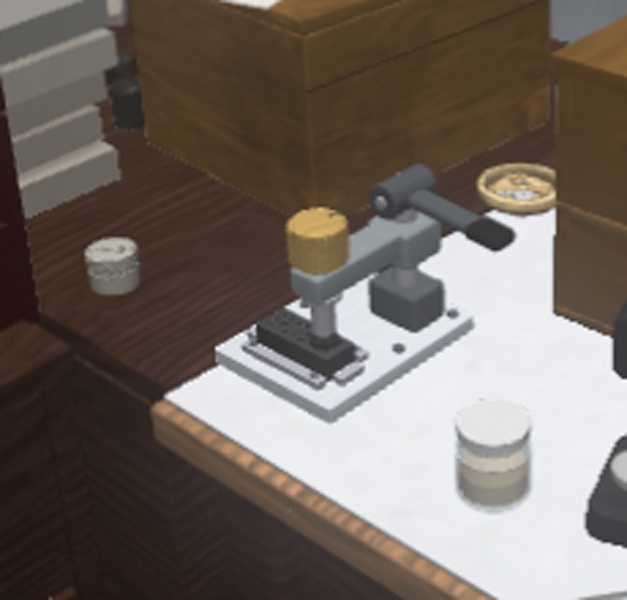

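The lever's end is at crop (505,240), which matches the predicted position for 1.2 rad. The arm is lowered, the block is in its nest, and the jar, tin and watch have not moved.

```bash
python3 -c "
from bench import bot, eyes, read_state
print(bot.job_done())"
```

```text
the job is handed in; nothing more can be done
None
```

The block is clamped and the job is handed in: the nut was set so the foot just rests on the block (I first ran about 0.5 rad past contact, then backed off and reset it), the lever was then pushed fully down to its stop, and the block and the other items stayed in place.

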